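Close the tea caddy and take off its outer lid alone

ROBOT

A 7-joint arm with a two-finger parallel gripper is mounted at the origin on the work surface. World frame = base frame: x ahead of the robot, y to its left, z up, the work surface at z = 0. Lengths are in m, angles in degrees, forces in N, time in s.
With the tool pointing down it reaches from about 0.4 to 0.875 m from the base axis. Payload 4.4 kg.
Tool frame: the origin (TCP) lies midway between the tips of the shut fingers; the grasp point (between the pads) lies 19 mm behind it; z points along the fingers, y is the line along which they close (so a half turn about z gives the same grasp; the last joint's range is limited). The gripper opens to 85 mm and grips with 20 to 120 N. Pads are 22 mm wide; open, the fingers measure 114 mm over their backs; the gripper's body (76 mm by 85 mm) begins 54 mm behind the grasp point. The pads swing forward as they close: fully open they stand 13 mm farther back than shut.
Start: joints at [68.022, 36.005, 2.206, 86.941, -1.547, 57.084, -1.146], TCP at [0.203, -0.617, 0.231] pointing down, gripper open.
Joint ranges: [-175.42, 175.42], [-21.48, 121.26], [-71.46, 75.88], [10.55, 141.38], [-63.04, 243.04], [13.31, 113.54], [-168.57, 168.57]. Speed limits (degrees/s): [147.25, 147.25, 180, 180, 180, 180, 180].

INTERFACE

Orientations are given as [roll, pitch, yaw] about the fixed x, y, z axes, in that order (R = Rz(yaw) Ry(pitch) Rx(roll)).
In Python, from rig import sensors, eyes, workorder gives the robot as it stands.
- The arm moves only by the tool drive_tool, never from a script. Its arguments are lists of equal length, an entry for each row: "gripper": the closure, from -1 (fully open) to 1 (shut); "slide": the shift along the tool's x, y, z normalised to -1 to 1, where 1 is 20 cm, a list of three; "spin": the turn about the tool's z normalised to -1 to 1, where 1 is pi/4 rad. In form: {"gripper": [gripper, ...], "slide": [[x, y, z], ...], "spin": [spin, ...]}. A call has 1 to 8 rows; each row is the pose to reach, as a shift and turn from the pose commanded when the call began, along the tool's axes at that moment; what a row does not reach only later rows make up. A row lasts 1/10 s, in which the tool goes at most 50 mm and 8.59 degrees, less where a joint would pass 70% of its speed; a pose out of reach is approached as far as the arm can. A call with a number of a shift or a turn outside -1 to 1 is refused whole. A call with a gripper value outside its range is refused whole. The fingers move at their own pace and stop on an object; the grip force is fixed at half the most. Time passes only in rows, so rows that repeat a pose let the fingers close. It gives the time, the measured TCP pose, the force, the opening and the grip force at its end, in the units of the state.
- sensors.read_state(): the state, without advancing time (a new reading comes with each control period).
- eyes.read_camera(name): name is "scene" or "top" or "wrist"; returns a dict with "img" (420x560x3 uint8, red, green, blue), "z_map" (420x560 float32, m along the optical axis (not along the pixel's ray), 0 where there is no reading), "vfov" (degrees; the focal length in pixels is half the picture's height over the tangent of half this angle, whatever the lens; pixels are square), "cx", "cy" (the principal point, pixels), "dist" ([k1, k2, p1, p2, k3] as OpenCV has them; the pictures are not rectified), "origin" and "attitude" of the camera in the world. Camera axes: x right, y down, z forward; pixel columns grow to the right and rows downward; lengths in m; the calibration is good to about 2 mm. A picture is of the moment at which its call begins.
- workorder.finish_job(): hands the job in; it is judged then, once.
The state is a dict: "t": time; "q": joint angles; "joint_vel": joint speeds; "effort": joint torques, N m; "ee_pos": TCP position; "orientation": TCP orientation; "contact_force": force on the tool from outside, world axes, zero at the start; "ft_torque": the same for the moment, N m; "gripper_width": finger opening in m; "grasp_force": force on a finger pad.
Only numpy, scipy, OpenCV 4.12 (cv2) and the standard library are available. Lean on these libraries where they do the work, as an engineer would, in place of code of your own. Each camera call takes 0.05 s, during which the arm holds its last target. There are 200 camera calls.

TASK

Stand the open blue tea caddy upright in the middle of the narrow white pedestal, then pick up its two nested lids together by the orange knob, lower them (do not drop them) onto the caddy until the inner lid sits fully home, and let go. Then take the brass outer lid by its dark collar and lift it straight off for polishing, leaving the inner lid seated and undisturbed; finish while still holding the outer lid clear above the knob, over the caddy. Keep the two lids together until they are on the caddy, and leave the other things on the counter where they are.

Things in the scene. Friction and masses are not known exactly. Their poses are not given: they have to be found in the camera images.
- caddy: blue round tea caddy, an open upright can, outer diameter 56 mm, height 80 mm, wall 3 mm (mouth diameter 50 mm), about 0.3 kg, empty and loose; starts upright on the counter. Origin: centre of its underside, z up along its axis.
- stand: fixed white ceramic pedestal: round foot of diameter 80 mm, thin column, flat round top plate of diameter 50 mm (narrower than the caddy) whose top is 60 mm above the counter. Origin: centre of its underside, on the counter, z up.
- inner_lid: inner lid, loose, 0.14 kg: white plug 45 mm wide, 10 mm deep (lower edge tapered to 39 mm), above it a white flange 58 mm wide, 4 mm thick, that rests on the caddy rim, and a central upright orange knob. Origin: centre of the plug's underside, z up. Fully home, its origin is 70 mm above the caddy's. Starts on the cork trivet, the outer lid nested over it.
- outer_lid: brass outer lid, loose, 0.10 kg: cap 70 mm wide, skirt 10 mm deep (inner width 65 mm), top plate 10 to 13 mm above the origin, on it a dark collar. Origin: centre of the skirt's lower edge, z up. Nested, its plate rests on the inner lid's flange, origin 4 mm above the inner lid's. Nothing fastens the lids: the knob lifts both, the collar only the outer lid.
- collar (a point): centre of the top of the outer lid's dark tubular collar (outer diameter 31 mm, bore 21 mm, from 13 to 29 mm above the outer lid's origin); the inner lid's orange knob passes freely through it and, when nested, stands 26 mm above it
- trivet: fixed round cork trivet, 110 mm in diameter, 6 mm thick, lying on the counter under the lids; origin under its centre
- knob_top (a point): centre of the top of the inner lid's round orange knob, 59 mm above the inner lid's origin; the knob is 15 mm in diameter from 20 to 59 mm above that origin and 18 mm below that
- sugar_jar: bystander: white jar, diameter 64 mm, 100 mm tall; origin under its centre
- cup: bystander: blue mug, diameter 76 mm, 70 mm tall; origin under its centre
- bowl: bystander: green glass bowl, diameter 120 mm, 50 mm tall; origin under its centre
- teaspoon: bystander: teaspoon lying flat, 140 mm long; origin on its underside
- spice_tin: bystander: red tin, diameter 54 mm, 85 mm tall; origin under its centre
- saucer: bystander: white saucer, diameter 140 mm, 18 mm tall; origin under its centre
Things that resemble listed ones, but are neither listed nor needed, are in the scene too. There is more than one size of the outer_lid; the one meant has the size given above.

How it is judged (in metres and radians):
On the way, in this order (a step that is already met when the one before it is completed fails the run):
1. the caddy stands upright in the middle of the pedestal, let go (horizontal distance between caddy and stand below 0.012 m and z of caddy in the frame of stand between 0.057 and 0.063 m and angle between caddy's own z axis and vertical below 0.06 rad and contact force between the fingers and caddy below 0.1 N and linear speed of caddy below 0.02 m/s), for 0.2 s.
2. both lids sit nested on the caddy on the pedestal, the inner lid fully home, let go (horizontal distance between caddy and stand below 0.012 m and z of caddy in the frame of stand between 0.057 and 0.063 m and angle between caddy's own z axis and vertical below 0.06 rad and horizontal distance between inner_lid and caddy below 0.0045 m and z of inner_lid in the frame of caddy between 0.067 and 0.0725 m and angle between the z axis of inner_lid and the z axis of caddy, either way round below 0.06 rad and z of outer_lid in the frame of inner_lid below 0.0065 m and horizontal distance between outer_lid and inner_lid below 0.004 m and angle between the z axis of outer_lid and the z axis of inner_lid, either way round below 0.06 rad and contact force between the fingers and inner_lid below 0.1 N and contact force between the fingers and outer_lid below 0.1 N and linear speed of inner_lid below 0.02 m/s), for 0.2 s.
At the end, for the whole second after the job is handed in: Outer lid held still, within 15 deg of level, lower edge over 5 mm above the knob top, within 50 mm of the caddy axis, touching only the gripper. Caddy upright (3 deg) within 12 mm of the pedestal centre. Inner lid untouched, fully home: within 2.5 mm in height, 4.5 mm of the axis, 3 deg of square (horizontal distance between caddy and stand below 0.012 m and z of caddy in the frame of stand between 0.057 and 0.063 m and angle between caddy's own z axis and vertical below 0.06 rad and horizontal distance between inner_lid and caddy below 0.0045 m and z of inner_lid in the frame of caddy between 0.067 and 0.0725 m and angle between the z axis of inner_lid and the z axis of caddy, either way round below 0.06 rad and z of outer_lid in the frame of knob_top above 0.005 m and horizontal distance between outer_lid and caddy below 0.05 m and angle between outer_lid's own z axis and vertical below 0.26 rad and contact force between the fingers and outer_lid above 1 N and contact force between outer_lid and inner_lid below 0.05 N and contact force between outer_lid and caddy below 0.05 N and contact force between the arm and inner_lid below 0.1 N and contact force between the arm and caddy below 0.1 N and linear speed of outer_lid below 0.03 m/s and linear speed of inner_lid below 0.02 m/s); the arm keeps its last pose, push and grip.
It fails at once if the lids came apart while the inner lid was not seated in the caddy: outer lid taken off too early, or inner lid lifted or tipped as the outer came off ((z of outer_lid in the frame of inner_lid above 0.012 m or horizontal distance between outer_lid and inner_lid above 0.01 m) and (horizontal distance between inner_lid and caddy above 0.008 m or z of inner_lid in the frame of caddy above 0.075 m or angle between the z axis of inner_lid and the z axis of caddy, either way round above 0.12 rad)).
It fails at once if the lids were dropped (inner lid falling with no finger on it) (linear speed of inner_lid above 0.5 m/s and contact force between the fingers and inner_lid below 0.05 N and contact force between the fingers and outer_lid below 0.05 N).
It fails at once if the caddy was tipped over (angle between caddy's own z axis and vertical above 0.6 rad).
It fails at once if one of the other things on the counter was moved by more than 30 mm (distance of any of sugar_jar, cup, bowl, teaspoon, spice_tin, saucer from where it was at the start of the episode above 0.03 m).
It also fails if it takes over 61 s, if anything falls off the work surface, if the arm or the gripper's body presses on something with over 40 N, if the wrist force passes 120 N, or if a joint passes its speed limit or range.

## Working session

There is one attempt and no reset: what is moved stays moved. The work goes in short steps, Python scripts to look and compute and a tool call to move; the robot and the scene stay as the last step left them, time stands still between calls to the robot, and variables do not carry over. Pictures are saved under pics/ and viewed, at most 13 in all, crops included, and the job is handed in when it is done.

Besides the shell and the picture viewer there is one more tool, called after "Call:" by a JSON object that holds its "fn" and its "kwargs". drive_tool: Moves the arm, as the interface text tells. Scaled input: -1 to 1 covers 20 cm each way for a shift and pi/4 rad each way for a turn. Its arguments: {"type":"object","properties":{"gripper":{"type":"array"},"slide":{"type":"array"},"spin":{"type":"array"}},"required":["gripper","slide","spin"]}

```bash
ls; mkdir -p pics
cat > h.py <<'E'
import numpy as np, cv2
from rig import sensors, eyes, workorder
from scipy.spatial.transform import Rotation as R
def att(c):
    a=np.array(c["attitude"],float)
    if a.shape==(3,3): return a
    return R.from_euler('xyz',a,degrees=True).as_matrix() if a.size==3 else R.from_quat(a).as_matrix()
def K(c):
    f=c["img"].shape[0]/2/np.tan(np.radians(c["vfov"])/2)
    return np.array([[f,0,c["cx"]],[0,f,c["cy"]],[0,0,1]])
def rays(c,uv):
    n=cv2.undistortPoints(np.array(uv,float).reshape(-1,1,2),K(c),np.array(c["dist"],float)).reshape(-1,2)
    return np.c_[n,np.ones(len(n))]@att(c).T
def onplane(c,uv,z):
    d=rays(c,uv); o=np.array(c["origin"]); return o+d*((z-o[2])/d[:,2])[:,None]
def cloud(c):
    h,w=c["z_map"].shape; u,v=np.meshgrid(np.arange(w),np.arange(h))
    d=rays(c,np.c_[u.ravel(),v.ravel()]); P=np.array(c["origin"])+d*c["z_map"].reshape(-1,1)
    return P.reshape(h,w,3)
def save(n,im): cv2.imwrite("pics/"+n,im[:,:,::-1])
E
python3 - <<'E'
from h import *
a=eyes.read_camera("top");b=eyes.read_camera("scene")
for c in(a,b):
    print(c["vfov"],c["cx"],c["cy"],c["dist"],c["origin"],c["attitude"],(c["z_map"]>0).mean())
np.savez("top0.npz",**a);np.savez("scene0.npz",**b)
save("top.png",a["img"]);save("scene.png",b["img"])
print(sensors.read_state())
E
```

```text
pics
44.176230742559085 276.2570527038324 215.40971291842885 [-0.15006739  0.          0.          0.          0.        ] [0.24596816 0.01456292 1.61163037] [-168.07816738    0.17193574  -96.04800894] 0.9961054421768708
44.63427722175003 274.63503629366664 201.60050272604187 [-0.10519624  0.          0.          0.          0.        ] [1.02872846 0.888691   0.95182184] [-130.2430689     0.17552975  151.3973412 ] 0.9961819727891157
{'t': 0.1, 'q': array([68.02192141, 36.05370456,  2.2035284 , 86.98940588, -1.54739504,
       57.08529855, -1.14748186]), 'joint_vel': array([ 0.00931103, -0.04138557, -0.00926192, -0.1921918 , -0.00548909,
        0.03240112,  0.10238421]), 'effort': array([ 2.10061495e-03, -5.64540589e+01,  1.23006776e+00, -1.93976873e+01,
        1.12601003e-02,  5.40495326e-03, -9.71410088e-06]), 'ee_pos': array([ 0.20295234, -0.61691322,  0.23048514]), 'orientation': array([-1.79901294e+02,  1.12916097e-03,  1.82055977e+01]), 'contact_force': array([-0.80878937,  0.30949363,  0.00314738]), 'ft_torque': array([ 0.02452299, -0.0308747 ,  0.03410378]), 'grasp_force': 0.0, 'gripper_width': 0.08531927144242878}
```

View pics/top.png

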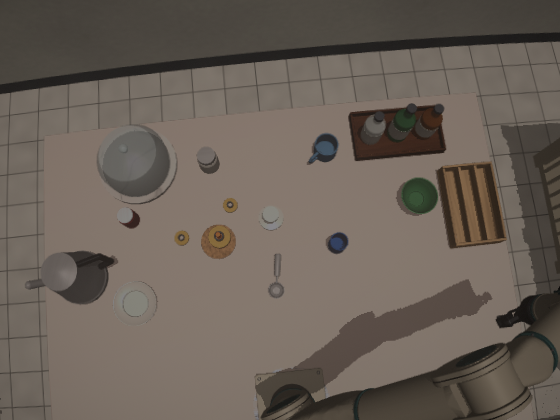

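View pics/scene.png

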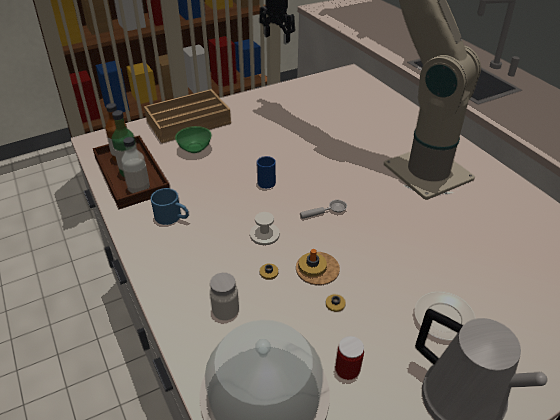

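Top view: the caddy is the blue open can at (338,243); the blue mug at (325,148) has a handle, so it isn't the caddy. The nested lids sit on the trivet at (219,240). The loose brass rings at (231,204) and (182,238) are smaller decoys lying on the counter with no knob. The pedestal is at (270,215).

Run:
```python
from h import *
import numpy as np
for n,b in(("top0",[("caddy",338,243,18),("stand",270,215,16),("lids",219,240,22)]),("scene0",[("caddy",266,172,22),("stand",264,226,22),("lids",316,262,26)])):
    c=dict(np.load(n+".npz")); P=cloud(c)
    print(n,"counter z",np.median(P[300:330,200:240,2] if n=="top0" else P[230:240,370:400,2]))
    for k,u,v,r in b:
        w=P[v-r:v+r,u-r:u+r].reshape(-1,3); col=c["img"][v-r:v+r,u-r:u+r].reshape(-1,3)
        h=w[:,2]; print(k,"zmax",np.sort(h)[-5:].round(3))
        for lo,hi in((.004,.012),(.012,.03),(.03,.045),(.045,.057),(.055,.067),(.067,.09)):
            m=(h>lo)&(h<hi)
            if m.sum()>4:
                q=w[m]; print("  ",lo,hi,m.sum(),"mid",((q.min(0)+q.max(0))/2).round(4)[:2],"ext",np.ptp(q,axis=0)[:2].round(3),col[m].mean(0).round())
a=dict(np.load("top0.npz"));b=dict(np.load("scene0.npz"))
t=cv2.resize(a["img"][185:285,160:360],(800,400),interpolation=cv2.INTER_CUBIC)
save("crop.png",np.clip(t*1.6,0,255).astype(np.uint8))
# orange knob & blue blobs
for n,c in(("top",a),("scene",b)):
    hsv=cv2.cvtColor(c["img"],cv2.COLOR_RGB2HSV)
    for k,lo,hi in(("orange",(3,160,90),(14,255,255)),("blue",(110,110,30),(125,255,255))):
        m=cv2.inRange(hsv,lo,hi); N,_,s,ce=cv2.connectedComponentsWithStats(m)
        print(n,k,[(ce[i].round(1).tolist(),s[i].tolist()) for i in range(1,N) if s[i,4]>8])
```

```text
top0 counter z -0.0007710513536397512
caddy zmax [1.612 1.612 1.612 1.612 1.612]
   0.004 0.012 132 mid [ 0.4755 -0.2038] ext [0.119 0.114] [96. 92. 95.]
   0.012 0.03 38 mid [ 0.469  -0.1932] ext [0.054 0.053] [47. 45. 49.]
   0.03 0.045 30 mid [ 0.4688 -0.1937] ext [0.053 0.053] [45. 42. 46.]
   0.045 0.057 26 mid [ 0.4691 -0.1932] ext [0.053 0.052] [44. 42. 47.]
   0.055 0.067 24 mid [ 0.4687 -0.1934] ext [0.053 0.05 ] [44. 42. 46.]
   0.067 0.09 82 mid [ 0.4704 -0.1948] ext [0.055 0.056] [61. 64. 78.]
stand zmax [0.067 0.068 1.612 1.612 1.612]
   0.004 0.012 248 mid [0.5901 0.0037] ext [0.109 0.103] [130. 123. 116.]
   0.012 0.03 50 mid [ 0.5767 -0.0008] ext [0.073 0.073] [128. 123. 117.]
   0.045 0.057 63 mid [0.5793 0.0025] ext [0.049 0.046] [131. 129. 122.]
   0.055 0.067 175 mid [0.5801 0.0015] ext [0.048 0.047] [134. 132. 125.]
lids zmax [1.612 1.612 1.612 1.612 1.612]
   0.004 0.012 375 mid [0.5269 0.1742] ext [0.149 0.142] [117.  92.  71.]
   0.012 0.03 325 mid [0.5257 0.1641] ext [0.12  0.079] [125.  99.  58.]
   0.03 0.045 55 mid [0.5292 0.1653] ext [0.038 0.035] [75. 61
[... 865 characters left out ...]
mid [0.5832 0.0044] ext [0.047 0.054] [130. 124. 116.]
   0.055 0.067 198 mid [0.5826 0.0036] ext [0.049 0.052] [163. 157. 147.]
lids zmax [0.952 0.952 0.952 0.952 0.952]
   0.004 0.012 283 mid [0.5232 0.182 ] ext [0.109 0.105] [128.  96.  64.]
   0.012 0.03 407 mid [0.5355 0.1717] ext [0.071 0.072] [124. 100.  52.]
   0.03 0.045 83 mid [0.5357 0.1734] ext [0.029 0.029] [51. 41. 37.]
   0.045 0.057 21 mid [0.5373 0.1722] ext [0.011 0.014] [76. 37. 13.]
   0.055 0.067 37 mid [0.5354 0.1719] ext [0.015 0.015] [126.  70.  30.]
top orange [([217.2, 234.1], [216, 233, 4, 4, 9])]
top blue [([336.1, 242.6], [331, 238, 11, 11, 95])]
scene orange [([313.2, 250.7], [311, 249, 6, 4, 19])]
scene blue []
```

View pics/crop.png

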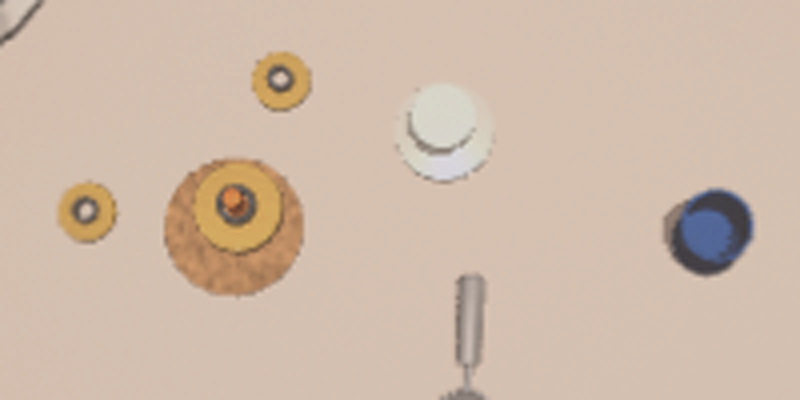

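The crop shows the big brass lid with an orange knob at crop (235,205). The two small rings (280,80) and (88,212) have empty collars, and the open can is at (710,230). Positions agree across both views to about 4 mm: caddy (0.472,-0.193), stand (0.581,0.003), lids (0.534,0.170), knob top about 65 mm. I'll move over the caddy now.

Call:
{"fn": "drive_tool", "kwargs": {"gripper": [-1, -1, -1, -1, -1, -1, -1], "slide": [[0.97, -0.8, 0], [0.97, -0.8, 0], [0.97, -0.8, 0], [0.97, -0.8, 0], [0.97, -0.8, 0], [0.97, -0.8, 0], [0.97, -0.8, 0]], "spin": [0, 0, 0, 0, 0, 0, 0]}}

```text
t: 0.8
ee_pos: [0.3383, -0.4036, 0.2313]
orientation: [-180.0, -0.0, 18.4]
contact_force: [0.1, -0.2, 0.6]
gripper_width: 0.0857
grasp_force: 0.0
```

Call:
{"fn": "drive_tool", "kwargs": {"gripper": [-1, -1, -1, -1, -1, -1, -1, -1], "slide": [[0.97, -0.8, 0], [0.97, -0.8, 0], [0.97, -0.8, 0], [0.97, -0.8, 0], [0.97, -0.8, 0], [0.97, -0.8, 0], [0.97, -0.8, 0], [0.97, -0.8, 0]], "spin": [0, 0, 0, 0, 0, 0, 0, 0]}}

```text
t: 1.6
ee_pos: [0.4706, -0.1949, 0.2311]
orientation: [179.9, 0.1, 18.0]
contact_force: [0.2, 0.2, -0.4]
gripper_width: 0.085
grasp_force: 0.0
```

```bash
cat >> h.py <<'E'
def go(x,y,z):
    "normalised slide from the current pose to world x,y,z"
    s=sensors.read_state(); T=R.from_euler('xyz',s["orientation"],degrees=True).as_matrix()
    return (T.T@(np.array([x,y,z])-s["ee_pos"])/.2).round(4), s["ee_pos"].round(4), np.round(s["orientation"],2), s["t"], np.round(s["contact_force"],1), s["gripper_width"], s["grasp_force"]
E
python3 - <<'E'
from h import *
c=eyes.read_camera("wrist"); np.savez("w1.npz",**c); save("w1.png",c["img"])
print(c["origin"],c["attitude"],c["vfov"])
P=cloud(c); m=(P[...,2]>.072)&(P[...,2]<.09); 
print(m.sum(), P[m].min(0),P[m].max(0))
print(go(.472,-.193,.025))
E
```

```text
[ 0.54529392 -0.17145943  0.37371462] [ 1.62133984e+02 -8.23209606e-02 -7.19870131e+01] 67.12296863355725
711 [ 0.4445099  -0.22097609  0.07203811] [ 0.49975364 -0.16598325  0.08164772]
(array([ 0.0116, -0.0078,  1.0307]), array([ 0.4705, -0.195 ,  0.2311]), array([1.7996e+02, 7.0000e-02, 1.7950e+01]), 1.65, array([ 0.5, -0.3,  0.7]), 0.08561326312351515, 0.0)
```

View pics/w1.png

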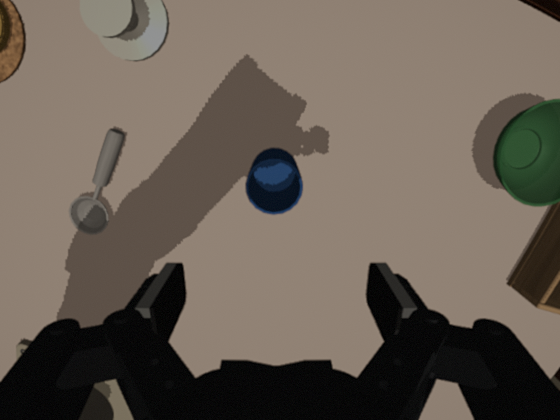

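The wrist view shows the caddy at (274,182), clear between the fingers. Its rim centre comes out at (0.472,-0.1935), which matches the earlier estimate.

Call:
{"fn": "drive_tool", "kwargs": {"gripper": [-1, -1, -1, -1, -1, -1, -1, -1], "slide": [[0.0116, -0.01, 0.1], [0.0116, -0.01, 0.3], [0.0116, -0.01, 0.45], [0.0116, -0.01, 0.6], [0.0116, -0.01, 0.75], [0.0116, -0.01, 0.9], [0.0116, -0.01, 1.0], [0.0116, -0.01, 1.0]], "spin": [0, 0, 0, 0, 0, 0, 0, 0]}}

```text
t: 2.45
ee_pos: [0.4705, -0.1912, 0.029]
orientation: [-179.9, 0.3, 18.0]
contact_force: [-0.8, 0.4, -0.1]
gripper_width: 0.0856
grasp_force: 0.0
```

Call:
{"fn": "drive_tool", "kwargs": {"gripper": [-0.2, 0.0, 0.2, 1, 1, 1, 1, 1], "slide": [[0, 0, 0.03], [0, 0, 0.03], [0, 0, 0.03], [0, 0, 0.03], [0, 0, 0.03], [0, 0, 0.03], [0, 0, 0.03], [0, 0, 0.03]], "spin": [0, 0, 0, 0, 0, 0, 0, 0]}}

```text
t: 3.25
ee_pos: [0.4739, -0.1908, 0.0264]
orientation: [179.9, -0.1, 18.2]
contact_force: [-1.5, -2.9, 6.9]
gripper_width: 0.0547
grasp_force: 56.3
```

Call:
{"fn": "drive_tool", "kwargs": {"gripper": [1, 1, 1, 1, 1, 1, 1, 1], "slide": [[0, 0, 0], [0, 0, -0.1], [0, 0, -0.25], [0, 0, -0.4], [0, 0, -0.55], [0, 0, -0.65], [0, 0, -0.65], [0, 0, -0.65]], "spin": [0, 0, 0, 0, 0, 0, 0, 0]}}

```text
t: 4.05
ee_pos: [0.473, -0.189, 0.155]
orientation: [-180.0, 0.0, 18.2]
contact_force: [-0.5, -0.2, -2.9]
gripper_width: 0.0542
grasp_force: 55.7
```

Run:
```python
from h import *
c=eyes.read_camera("wrist"); np.savez("w2.npz",**c); save("w2.png",c["img"])
s=sensors.read_state(); print(s["ee_pos"])
P=cloud(c); hsv=cv2.cvtColor(c["img"],cv2.COLOR_RGB2HSV)
m=cv2.inRange(hsv,(95,90,10),(130,255,255))>0
q=P[m]; q=q[q[:,2]>.1]; z=q[:,2]; print(len(q),np.percentile(z,[1,50,99]))
r=q[z>np.percentile(z,99)-.008]; print(r.min(0),r.max(0))
print(go(.5815,.0025,.16))
```

```text
[ 0.4724414  -0.18894161  0.15430747]
18106 [0.13527014 0.18360082 0.22916503]
[ 0.45777806 -0.24638101  0.22141286] [ 0.54745004 -0.12600521  0.29770067]
(array([ 0.8174, -0.7385, -0.0286]), array([ 0.4724, -0.1889,  0.1543]), array([-1.7992e+02,  8.0000e-02,  1.8240e+01]), 4.1, array([-0.9,  0.4, -2.7]), 0.0542108630156852, 55.682517788372934)
```

View pics/w2.png

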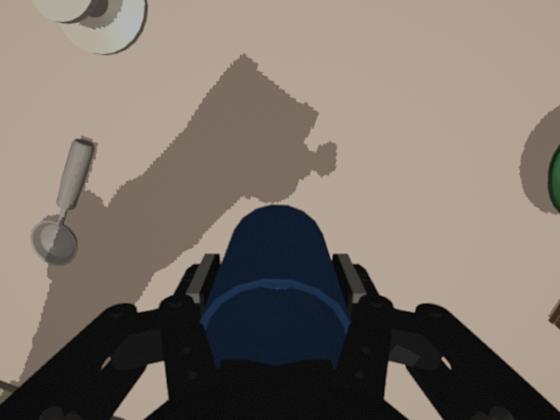

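The caddy is held upright between the pads (rim arc around (275,285)). Next is carrying it to the pedestal.

Call:
{"fn": "drive_tool", "kwargs": {"gripper": [1, 1, 1, 1, 1, 1, 1, 1], "slide": [[0.14, -0.12, 0], [0.3, -0.27, 0], [0.46, -0.42, 0], [0.62, -0.56, 0], [0.75, -0.68, 0], [0.82, -0.74, 0], [0.824, -0.742, 0], [0.824, -0.742, 0]], "spin": [0, 0, 0, 0, 0, 0, 0, 0]}}

```text
t: 4.9
ee_pos: [0.5822, 0.0016, 0.154]
orientation: [180.0, 0.2, 18.2]
contact_force: [-0.6, -0.5, -2.7]
gripper_width: 0.0545
grasp_force: 55.7
```

Run:
```python
from h import *
a=eyes.read_camera("scene");b=eyes.read_camera("wrist");np.savez("s3.npz",**a)
f=np.hstack([cv2.resize(a["img"][120:270,190:340],(400,400)),cv2.resize(b["img"],(400,300))[:300] if 0 else cv2.copyMakeBorder(cv2.resize(b["img"],(400,300)),0,100,0,0,0)])
save("c3.png",np.clip(f*1.4,0,255).astype(np.uint8)); print(go(.583,.0035,.085))
```

```text
(array([ 0.0096, -0.0144,  0.3482]), array([5.822e-01, 3.000e-04, 1.546e-01]), array([1.7995e+02, 1.5000e-01, 1.8040e+01]), 5.0, array([-1. ,  0.3, -2.8]), 0.05463006602284869, 55.670235394500196)
```

View pics/c3.png

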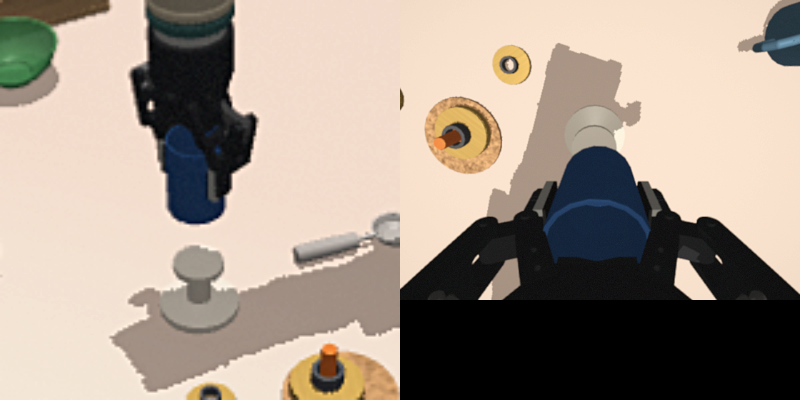

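The caddy hangs right above the pedestal: in the left panel the can's bottom is at (195,220) and the plate at (198,263). I'll lower it.

Call:
{"fn": "drive_tool", "kwargs": {"gripper": [1, 1, 1, 1, 1, 1, 1, 1], "slide": [[0, -0.005, 0.08], [0, -0.005, 0.16], [0, -0.005, 0.24], [0, -0.005, 0.29], [0, -0.005, 0.32], [0, -0.005, 0.335], [0, -0.005, 0.342], [0, -0.005, 0.342]], "spin": [0, 0, 0, 0, 0, 0, 0, 0]}}

```text
t: 5.8
ee_pos: [0.5835, 0.0037, 0.0873]
orientation: [180.0, -0.0, 18.2]
contact_force: [-0.3, -0.2, -3.2]
gripper_width: 0.0545
grasp_force: 55.7
```

Run:
```python
from h import *
print(go(.583,.0035,.085))
```

```text
(array([-0.0025,  0.    ,  0.0115]), array([0.5835, 0.0037, 0.0873]), array([ 1.7999e+02, -4.0000e-02,  1.8200e+01]), 5.8, array([-0.3, -0.2, -3.2]), 0.05447999725167502, 55.668778885155916)
```

Not touching yet (still carrying about 3 N), so I'll creep down.

Call:
{"fn": "drive_tool", "kwargs": {"gripper": [1, 1, 1, 1], "slide": [[0, 0, 0.004], [0, 0, 0.008], [0, 0, 0.011], [0, 0, 0.011]], "spin": [0, 0, 0, 0]}}

```text
t: 6.2
ee_pos: [0.5838, 0.0038, 0.0864]
orientation: [180.0, -0.1, 18.2]
contact_force: [-1.4, 0.1, 8.3]
gripper_width: 0.0547
grasp_force: 56.4
```

In contact (upward force has risen about 11 N). I'll release slowly and rise.

Call:
{"fn": "drive_tool", "kwargs": {"gripper": [0.2, 0, -0.2, -0.5, -1, -1, -1, -1], "slide": [[0, 0, -0.006], [0, 0, -0.006], [0, 0, -0.006], [0, 0, -0.006], [0, 0, -0.006], [0, 0, -0.006], [0, 0, -0.006], [0, 0, -0.006]], "spin": [0, 0, 0, 0, 0, 0, 0, 0]}}

```text
t: 7.0
ee_pos: [0.5831, 0.0038, 0.0858]
orientation: [-180.0, 0.0, 18.2]
contact_force: [0.2, -0.2, 0.4]
gripper_width: 0.0858
grasp_force: 0.0
```

Call:
{"fn": "drive_tool", "kwargs": {"gripper": [-1, -1, -1, -1, -1, -1, -1, -1], "slide": [[0, 0, -0.1], [0, 0, -0.25], [0, 0, -0.45], [0, 0, -0.65], [0, 0, -0.85], [0, 0, -0.9], [0, 0, -0.9], [0, 0, -0.9]], "spin": [0, 0, 0, 0, 0, 0, 0, 0]}}

```text
t: 7.8
ee_pos: [0.5823, 0.0039, 0.2647]
orientation: [-180.0, 0.1, 18.2]
contact_force: [-0.5, 0.0, 0.3]
gripper_width: 0.0856
grasp_force: 0.0
```

```bash
cat >> h.py <<'E'
def mid(P,box,lo,hi):
    (x0,x1,y0,y1)=box; m=(P[...,2]>lo)&(P[...,2]<hi)&(P[...,0]>x0)&(P[...,0]<x1)&(P[...,1]>y0)&(P[...,1]<y1)
    q=P[m]
    if len(q)<5: return None
    h=cv2.convexHull(q[:,:2].astype(np.float32)*1000); (c,r)=cv2.minEnclosingCircle(h)
    return len(q),((q.min(0)+q.max(0))/2)[:2].round(4),np.ptp(q,axis=0).round(4),"circ",np.round(c,1),round(r,1)
E
python3 - <<'E'
from h import *
for n in("wrist","top","scene"):
    c=eyes.read_camera(n); P=cloud(c); np.savez("v4%s.npz"%n,**c)
    print(n,"rim",mid(P,(.53,.64,-.05,.06),.134,.15))
    print("  foot",mid(P,(.52,.66,-.06,.07),.004,.02))
    print("  plate",mid(P,(.53,.64,-.05,.06),.052,.064))
    print("  lid",mid(P,(.48,.59,.12,.23),.016,.028)," collar",mid(P,(.48,.59,.12,.23),.032,.044)," knob",mid(P,(.48,.59,.12,.23),.058,.07))
print(go(.534,.170,.2))
E
```

```text
wrist rim (796, array([0.5816, 0.0017]), array([0.0554, 0.0551, 0.0078]), 'circ', array([581.8,   1.6]), 27.9)
  foot (1148, array([0.5868, 0.0026]), array([0.068 , 0.0796, 0.009 ]), 'circ', array([581.2,   2.8]), 40.0)
  plate (498, array([0.5832, 0.0019]), array([0.0524, 0.0499, 0.0038]), 'circ', array([583.3,   2. ]), 26.7)
  lid (1788, array([0.5345, 0.1691]), array([0.0695, 0.0697, 0.012 ]), 'circ', array([533.7, 168.7]), 35.7)  collar (338, array([0.5345, 0.1689]), array([0.0305, 0.0308, 0.0118]), 'circ', array([534.1, 168.7]), 15.7)  knob (168, array([0.5343, 0.1681]), array([0.0144, 0.0146, 0.0091]), 'circ', array([533.8, 168.7]), 8.1)
top rim None
  foot (6, array([0.5669, 0.0647]), array([0.0745, 0.0093, 0.0019]), 'circ', array([566.9,  69. ]), 37.2)
  plate None
  lid (279, array([0.5327, 0.1686]), array([0.0694, 0.0692, 0.0119]), 'circ', array([532.9, 168.2]), 35.4)  collar (44, array([0.5281, 0.1653]), array([0.0402, 0.0349, 0.0112]), 'circ', array([526.3, 164.5]), 23.3)  knob (18, array([0.5319, 0.1673]), array([0.0151, 0.013 , 0.009 ]), 'circ', array([532. , 167.9]), 7.6)
scene rim (94, array([0.5818, 0.0044]), array([0.0559, 0.0578, 0.0079]), 'circ', array([583.2,   3. ]), 31.3)
  foot (395, array([0.5889, 0.0012]), array([0.0947, 0.0875, 0.0158]), 'circ', array([589.9,   6.4]), 49.2)
  plate (49, array([0.5838, 0.0143]), array([0.0518, 0.0363, 0.0119]), 'circ', array([583.5,   6.2]), 27.4)
  lid (363, array([0.5346, 0.1712]), array([0.0702, 0.0724, 0.0117]), 'circ', array([535.9, 171.9]), 37.1)  collar (70, array([0.5371, 0.1721]), array([0.0289, 0.0293, 0.0112]), 'circ', array([536.3, 171.8]), 15.6)  knob (27, array([0.535 , 0.1714]), array([0.0127, 0.0146, 0.007 ]), 'circ', array([534.9, 171.3]), 8.1)
(array([ 0.0323, -0.8644,  0.3209]), array([0.5821, 0.0038, 0.264 ]), array([-179.94,    0.2 ,   18.21]), 7.95, array([ 0.6, -0.5,  0.7]), 0.08529560428692355, 0.0)
```

The caddy stands within about 1.5 mm of the pedestal centre. The lids measure (0.534,0.169), diameters 70, 31 and 15 mm as given. Corrected for the offset seen at the grip, I'll aim at (0.533,0.171).

Call:
{"fn": "drive_tool", "kwargs": {"gripper": [-1, -1, -1, -1, -1, -1, -1, -1], "slide": [[0.005, -0.2, 0], [0.01, -0.43, 0], [0.02, -0.65, 0.1], [0.025, -0.868, 0.2], [0.025, -0.868, 0.4], [0.025, -0.868, 0.6], [0.025, -0.868, 0.75], [0.025, -0.868, 0.75]], "spin": [0, 0, 0, 0, 0, 0, 0, 0]}}

```text
t: 8.75
ee_pos: [0.5297, 0.1691, 0.1111]
orientation: [180.0, 0.6, 18.2]
contact_force: [-0.8, 0.0, 0.3]
gripper_width: 0.0853
grasp_force: 0.0
```

Call:
{"fn": "drive_tool", "kwargs": {"gripper": [-0.4, 0, 0.2, 0.2, 0.2, 0.2, 0.2, 0.2], "slide": [[0, 0, 0], [0, 0, 0.03], [0, 0, 0.08], [0, 0, 0.13], [0, 0, 0.17], [0, 0, 0.2], [0, 0, 0.2], [0, 0, 0.2]], "spin": [0, 0, 0, 0, 0, 0, 0, 0]}}

```text
t: 9.55
ee_pos: [0.5337, 0.1702, 0.0758]
orientation: [180.0, 0.0, 18.2]
contact_force: [-0.4, 0.8, 0.7]
gripper_width: 0.0342
grasp_force: 0.0
```

Run:
```python
from h import *
c=eyes.read_camera("wrist"); np.savez("w5.npz",**c); save("w5.png",c["img"])
P=cloud(c); print("lid",mid(P,(.48,.59,.12,.23),.016,.028)," knob",mid(P,(.51,.56,.14,.19),.058,.07))
print(go(.533,.171,.043))
```

```text
lid (5943, array([0.534 , 0.1693]), array([0.0702, 0.0694, 0.012 ]), 'circ', array([534. , 169.5]), 35.2)  knob (630, array([0.5345, 0.1693]), array([0.0151, 0.0146, 0.0087]), 'circ', array([534.3, 169.5]), 7.8)
(array([-0.0031, -0.0046,  0.1652]), array([0.5339, 0.1703, 0.076 ]), array([ 1.800e+02, -2.000e-02,  1.821e+01]), 9.6, array([0.2, 0.7, 0.6]), 0.034225893016938756, 0.0)
```

View pics/w5.png

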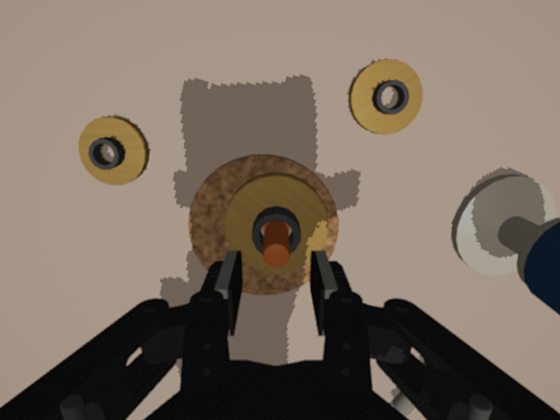

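The knob at (276,250) is centred between the finger tips (237 and 317). I'll go down to just above the collar, close and lift.

Call:
{"fn": "drive_tool", "kwargs": {"gripper": [0.2, 0.2, 0.2, 0.2, 0.2, 1, 1, 1], "slide": [[0, 0, 0.06], [0, 0, 0.12], [0, 0, 0.155], [0, 0, 0.163], [0, 0, 0.163], [0, 0, 0.163], [0, 0, 0.163], [0, 0, 0.163]], "spin": [0, 0, 0, 0, 0, 0, 0, 0]}}

```text
t: 10.4
ee_pos: [0.5341, 0.1702, 0.0438]
orientation: [180.0, -0.1, 18.2]
contact_force: [-0.4, -0.2, 2.1]
gripper_width: 0.0132
grasp_force: 58.5
```

Call:
{"fn": "drive_tool", "kwargs": {"gripper": [1, 1, 1, 1, 1, 1, 1, 1], "slide": [[0, 0, 0], [0, 0, -0.03], [0, 0, -0.08], [0, 0, -0.14], [0, 0, -0.2], [0, 0, -0.25], [0, 0, -0.25], [0, 0, -0.25]], "spin": [0, 0, 0, 0, 0, 0, 0, 0]}}

```text
t: 11.2
ee_pos: [0.5338, 0.1703, 0.0937]
orientation: [-180.0, -0.0, 18.2]
contact_force: [0.3, -0.1, -2.9]
gripper_width: 0.0126
grasp_force: 58.5
```

Run:
```python
from h import *
c=eyes.read_camera("wrist"); d=eyes.read_camera("scene");np.savez("w6.npz",**c);np.savez("s6.npz",**d)
for e in(c,d):
    P=cloud(e)
    for lo in np.arange(.036,.10,.008): print(round(lo,3),mid(P,(.49,.58,.13,.22),lo,lo+.008))
f=np.hstack([cv2.resize(d["img"][200:300,260:360],(400,400)),cv2.copyMakeBorder(cv2.resize(c["img"],(400,300)),0,100,0,0,0)])
save("c6.png",np.clip(f*1.4,0,255).astype(np.uint8))
print(go(.5817,.0017,.25))
```

```text
0.036 None
0.044 None
0.052 None
0.06 (291, array([0.5533, 0.1749]), array([0.031 , 0.0586, 0.008 ]), 'circ', array([548.5, 174.9]), 31.2)
0.068 (6102, array([0.5343, 0.1696]), array([0.0693, 0.0695, 0.008 ]), 'circ', array([534.2, 169.4]), 35.0)
0.076 (375, array([0.5411, 0.1705]), array([0.0173, 0.0289, 0.0079]), 'circ', array([537.3, 170.5]), 15.1)
0.084 (794, array([0.5403, 0.1704]), array([0.0182, 0.0292, 0.008 ]), 'circ', array([537.4, 170.6]), 15.1)
0.092 (247, array([0.5419, 0.1714]), array([0.0134, 0.0288, 0.0078]), 'circ', array([540. , 171.4]), 15.2)
0.036 None
0.044 None
0.052 (18, array([0.5394, 0.1804]), array([0.0564, 0.0503, 0.0036]), 'circ', array([537.9, 176.2]), 34.0)
0.06 (92, array([0.5367, 0.1701]), array([0.0654, 0.0732, 0.0079]), 'circ', array([534. , 170.3]), 36.8)
0.068 (303, array([0.5343, 0.1719]), array([0.0701, 0.0677, 0.0079]), 'circ', array([534.7, 173. ]), 36.5)
0.076 (35, array([0.5352, 0.1726]), array([0.0269, 0.0304, 0.0072]), 'circ', array([535.6, 172.1]), 15.9)
0.084 (36, array([0.5351, 0.1739]), array([0.0289, 0.0273, 0.0074]), 'circ', array([535.8, 172.4]), 16.2)
0.092 (27, array([0.541 , 0.1719]), array([0.0145, 0.0372, 0.0075]), 'circ', array([540.2, 171.9]), 19.3)
(array([-0.034 ,  0.8758, -0.785 ]), array([0.5333, 0.1702, 0.093 ]), array([-1.800e+02,  4.000e-02,  1.821e+01]), 11.3, array([-0. ,  0.9, -1.7]), 0.012896266565729548, 58.468918204307556)
```

View pics/c6.png

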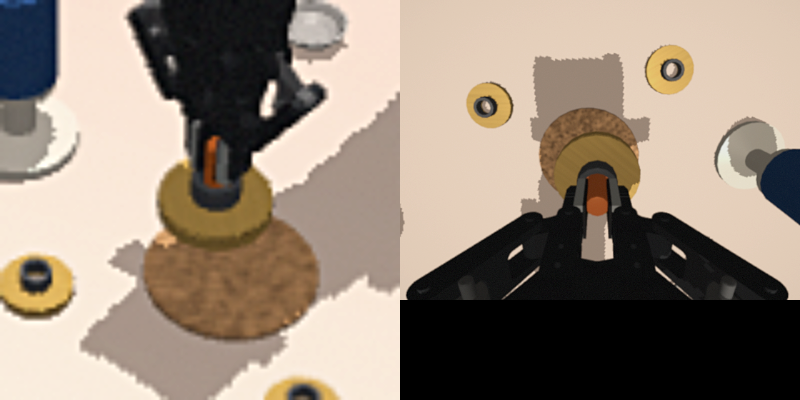

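Both lids lifted together and level: left panel, cap at (213,205), knob between the pads at (212,165). Next I'll raise them and carry them over the caddy.

Call:
{"fn": "drive_tool", "kwargs": {"gripper": [1, 1, 1, 1, 1, 1, 1, 1], "slide": [[0, 0, -0.1], [0, 0, -0.25], [0, 0, -0.4], [0, 0, -0.55], [-0.005, 0.1, -0.7], [-0.01, 0.22, -0.7], [-0.015, 0.36, -0.7], [-0.02, 0.5, -0.7]], "spin": [0, 0, 0, 0, 0, 0, 0, 0]}}

```text
t: 12.1
ee_pos: [0.5609, 0.0732, 0.2329]
orientation: [-180.0, 0.1, 18.2]
contact_force: [0.5, -0.4, -2.9]
gripper_width: 0.0127
grasp_force: 58.8
```

Call:
{"fn": "drive_tool", "kwargs": {"gripper": [1, 1, 1, 1, 1, 1, 1, 1], "slide": [[-0.005, 0.12, 0], [-0.01, 0.24, 0], [-0.015, 0.33, 0], [-0.017, 0.36, 0], [-0.017, 0.371, 0], [-0.017, 0.371, 0], [-0.017, 0.371, 0], [-0.017, 0.371, 0]], "spin": [0, 0, 0, 0, 0, 0, 0, 0]}}

```text
t: 12.9
ee_pos: [0.5809, 0.0038, 0.2333]
orientation: [-180.0, -0.0, 18.3]
contact_force: [-0.1, -0.8, -2.8]
gripper_width: 0.0126
grasp_force: 58.8
```

Run:
```python
from h import *
for n in("wrist","scene","top"):
    e=eyes.read_camera(n);P=cloud(e);np.savez("v7%s.npz"%n,**e)
    B=(.53,.64,-.05,.06)
    for k,lo,hi in(("body",.09,.132),("rim",.132,.145),("skirt",.197,.212),("plate",.209,.22)): print(n,k,mid(P,B,lo,hi))
print(go(.58,0,.15))
```

```text
wrist body (494, array([0.5972, 0.0037]), array([0.0246, 0.0511, 0.042 ]), 'circ', array([589.7,   3.9]), 25.8)
wrist rim (379, array([0.5979, 0.0042]), array([0.0229, 0.0493, 0.0097]), 'circ', array([592.5,   4.3]), 25.4)
wrist skirt (1485, array([0.5809, 0.0035]), array([0.0685, 0.0695, 0.0134]), 'circ', array([580.7,   3.4]), 34.9)
wrist plate (6098, array([0.5803, 0.0035]), array([0.0692, 0.0695, 0.011 ]), 'circ', array([580.4,   3.3]), 34.9)
scene body (433, array([0.5829, 0.004 ]), array([0.0547, 0.0593, 0.0418]), 'circ', array([580.4,   4.6]), 31.7)
scene rim (123, array([0.5817, 0.0038]), array([0.0549, 0.0578, 0.01  ]), 'circ', array([581.6,   4.3]), 30.3)
scene skirt (315, array([0.5801, 0.0042]), array([0.0711, 0.0725, 0.0144]), 'circ', array([580.9,   4.9]), 37.0)
scene plate (259, array([0.5808, 0.006 ]), array([0.0664, 0.0687, 0.011 ]), 'circ', array([581.8,   5.9]), 34.9)
top body None
top rim None
top skirt None
top plate None
(array([-0.0097,  0.0132,  0.4169]), array([0.581 , 0.0031, 0.2334]), array([-1.7999e+02, -1.0000e-02,  1.8260e+01]), 13.05, array([-0.1, -0.4, -1.3]), 0.012964234079984455, 58.78349840641022)
```

```bash
cat >> h.py <<'E'
from scipy.optimize import least_squares
def arc(P,box,lo,hi,r,far,c0):
    "fixed-radius fit to the outermost points, per bearing, on the side of unit direction far"
    x0,x1,y0,y1=box; m=(P[...,2]>lo)&(P[...,2]<hi)&(P[...,0]>x0)&(P[...,0]<x1)&(P[...,1]>y0)&(P[...,1]<y1)
    d=P[m][:,:2]-c0; a=np.degrees(np.arctan2(d[:,1],d[:,0])); fa=np.degrees(np.arctan2(far[1],far[0])); out=[]
    for b in np.arange(-60,60,5):
        k=np.abs((a-fa-b-2.5+180)%360-180)<2.5
        if k.sum()>2: out.append(d[k][np.argmax(np.hypot(*d[k].T))])
    out=np.array(out); f=least_squares(lambda c:np.hypot(*(out-c).T)-r,[0,0],loss="soft_l1",f_scale=.0005)
    return (c0+f.x).round(4),len(out),np.sqrt(np.mean(f.fun**2)).round(5)
E
python3 - <<'E'
from h import *
B=(.53,.64,-.05,.06); far=(.95,.313); c0=np.array([.5815,.003])
for n in("v4wrist","v7wrist"):
    P=cloud(dict(np.load(n+".npz")))
    print(n,"rim",arc(P,B,.132,.145,.0278,far,c0), "plate", arc(P,B,.203,.22,.0349,far,c0) if n[1]=="7" else "")
E
```

```text
v4wrist rim (array([0.5815, 0.0015]), 24, np.float64(0.00015)) plate 
v7wrist rim (array([0.5815, 0.0015]), 24, np.float64(0.00015)) plate (array([0.5801, 0.0035]), 24, np.float64(0.00014))
```

Rim and lid differ by (+1.4,-2.0) mm. I'll correct that and go down to just above the mouth.

Call:
{"fn": "drive_tool", "kwargs": {"gripper": [1, 1, 1, 1, 1, 1, 1, 1], "slide": [[0.003, 0.011, 0.03], [0.003, 0.011, 0.08], [0.003, 0.011, 0.14], [0.003, 0.011, 0.2], [0.003, 0.011, 0.235], [0.003, 0.011, 0.25], [0.003, 0.011, 0.25], [0.003, 0.011, 0.25]], "spin": [0, 0, 0, 0, 0, 0, 0, 0]}}

```text
t: 13.85
ee_pos: [0.5827, 0.0006, 0.1836]
orientation: [180.0, -0.0, 18.2]
contact_force: [-0.3, -0.4, -1.2]
gripper_width: 0.0132
grasp_force: 58.8
```

Run:
```python
from h import *
B=(.53,.64,-.05,.06); far=(.95,.313); c0=np.array([.5815,.003])
e=eyes.read_camera("wrist"); P=cloud(e); np.savez("w8.npz",**e)
m=(abs(P[...,0]-.58)<.05)&(abs(P[...,1])<.05); z=P[...,2][m]; print(np.histogram(z,np.arange(.12,.2,.005)))
print("plate",arc(P,B,.15,.172,.0349,far,c0))
print(go(.58,0,.168))
d=eyes.read_camera("scene"); np.savez("s8.npz",**d); f=cv2.resize(d["img"][120:250,200:330],(520,520),interpolation=cv2.INTER_CUBIC); save("s8.png",np.clip(f*1.4,0,255).astype(np.uint8))
P=cloud(d)
for k,lo,hi in(("body",.09,.132),("rim",.132,.142),("skirt",.146,.156),("plate",.155,.165)): print(k,mid(P,B,lo,hi))
```

```text
(array([  22,    0,    0,    0,    0,    6,  169,  242, 5877,  185,  248,
        645,  118,  185,  400,  471]), array([0.12 , 0.125, 0.13 , 0.135, 0.14 , 0.145, 0.15 , 0.155, 0.16 ,
       0.165, 0.17 , 0.175, 0.18 , 0.185, 0.19 , 0.195, 0.2  ]))
plate (array([5.819e-01, 2.000e-04]), 24, np.float64(0.00015))
(array([-0.0141, -0.0017,  0.0791]), array([0.5828, 0.0006, 0.1838]), array([ 1.7998e+02, -6.0000e-02,  1.8200e+01]), 13.9, array([ 0.1, -0. , -2.3]), 0.01238505689138148, 58.770877718925476)
body (282, array([0.5829, 0.0046]), array([0.0558, 0.057 , 0.0415]), 'circ', array([581.3,   3.7]), 31.8)
rim (58, array([0.5868, 0.0158]), array([0.0469, 0.0326, 0.0081]), 'circ', array([586.7,  12.2]), 25.1)
skirt (68, array([0.5864, 0.0156]), array([0.0634, 0.0464, 0.009 ]), 'circ', array([585.8,   8.4]), 33.6)
plate (307, array([0.5827, 0.0028]), array([0.07  , 0.0719, 0.0099]), 'circ', array([583.1,   2.3]), 36.5)
```

View pics/s8.png

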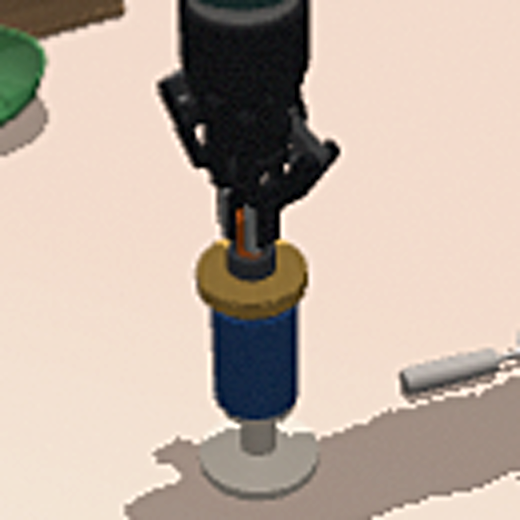

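The lids are just over the mouth, cap at (252,275) above the can. The plate is about 1.3 mm past in -y; I'll correct that and lower gently.

Call:
{"fn": "drive_tool", "kwargs": {"gripper": [1, 1, 1, 1, 1, 1, 1, 1], "slide": [[-0.001, -0.0065, 0], [-0.001, -0.0065, 0.01], [-0.001, -0.0065, 0.02], [-0.001, -0.0065, 0.03], [-0.001, -0.0065, 0.04], [-0.001, -0.0065, 0.05], [-0.001, -0.0065, 0.06], [-0.001, -0.0065, 0.06]], "spin": [0, 0, 0, 0, 0, 0, 0, 0]}}

```text
t: 14.75
ee_pos: [0.5815, 0.0017, 0.171]
orientation: [-180.0, 0.0, 18.2]
contact_force: [-0.1, 0.5, -2.3]
gripper_width: 0.013
grasp_force: 58.8
```

Run:
```python
from h import *
B=(.53,.64,-.05,.06); far=(.95,.313); c0=np.array([.5815,.003])
P=cloud(eyes.read_camera("wrist"))
q=P[(abs(P[...,0]-.59)<.035)&(abs(P[...,1])<.03)&(P[...,2]>.14)&(P[...,2]<.162)]
print("plate z",np.median(q[:,2]),arc(P,B,.135,.162,.0349,far,c0))
print(go(.58,0,.168))
```

```text
plate z 0.15021935250586346 (array([0.5807, 0.0014]), 24, np.float64(0.00014))
(array([-0.0104,  0.0055,  0.0156]), array([0.5816, 0.0017, 0.1711]), array([-1.80e+02,  2.00e-02,  1.82e+01]), 14.8, array([ 0.3, -0.3, -2.5]), 0.013051958731962457, 58.77037525177002)
```

Centred to within 1 mm, with no side force and 3 mm left to go.

Call:
{"fn": "drive_tool", "kwargs": {"gripper": [1, 1, 1, 1, 1], "slide": [[0.002, 0, 0.004], [0.002, 0, 0.008], [0.002, 0, 0.012], [0.002, 0, 0.0135], [0.002, 0, 0.0135]], "spin": [0, 0, 0, 0, 0]}}

```text
t: 15.3
ee_pos: [0.5821, 0.0019, 0.1686]
orientation: [-180.0, 0.0, 18.2]
contact_force: [-0.2, 0.0, -1.3]
gripper_width: 0.0126
grasp_force: 58.8
```

Call:
{"fn": "drive_tool", "kwargs": {"gripper": [1, 1, 1, 1], "slide": [[0, 0, 0.002], [0, 0, 0.004], [0, 0, 0.004], [0, 0, 0.004]], "spin": [0, 0, 0, 0]}}

```text
t: 15.7
ee_pos: [0.5821, 0.0018, 0.1678]
orientation: [180.0, 0.0, 18.2]
contact_force: [0.4, -0.6, -2.2]
gripper_width: 0.0127
grasp_force: 58.8
```

Call:
{"fn": "drive_tool", "kwargs": {"gripper": [1, 1, 1, 1], "slide": [[0, 0, 0.002], [0, 0, 0.004], [0, 0, 0.004], [0, 0, 0.004]], "spin": [0, 0, 0, 0]}}

```text
t: 16.1
ee_pos: [0.5824, 0.0019, 0.1677]
orientation: [180.0, -0.0, 18.2]
contact_force: [-1.8, -0.1, 5.0]
gripper_width: 0.0127
grasp_force: 59.6
```

Run:
```python
from h import *
P=cloud(eyes.read_camera("wrist"))
q=P[(abs(P[...,0]-.59)<.035)&(abs(P[...,1])<.03)&(P[...,2]>.14)&(P[...,2]<.162)]
print("plate z",np.median(q[:,2]),go(.58,0,.168))
```

```text
plate z 0.1471291114634513 (array([-0.0142,  0.0053, -0.0012]), array([0.5824, 0.0019, 0.1678]), array([ 1.7999e+02, -5.0000e-02,  1.8200e+01]), 16.15, array([-1.7, -0.2,  5.7]), 0.012491790629405126, 59.56411600112915)
```

Seated: plate at 0.147 m as required, with about 7 N of contact. Letting go slowly.

Call:
{"fn": "drive_tool", "kwargs": {"gripper": [0.6, 0.5, 0.4, 0.2, 0, -0.1, -0.1, -0.1], "slide": [[0, 0, -0.004], [0, 0, -0.004], [0, 0, -0.004], [0, 0, -0.004], [0, 0, -0.004], [0, 0, -0.004], [0, 0, -0.004], [0, 0, -0.004]], "spin": [0, 0, 0, 0, 0, 0, 0, 0]}}

```text
t: 16.95
ee_pos: [0.5821, 0.0019, 0.1678]
orientation: [180.0, 0.0, 18.2]
contact_force: [-0.2, 0.3, -0.4]
gripper_width: 0.047
grasp_force: 0.0
```

Run:
```python
from h import *
B=(.53,.64,-.05,.06); far=(.95,.313); c0=np.array([.5815,.003])
c=eyes.read_camera("wrist");P=cloud(c); save("w9.png",c["img"])
for x0,x1,y0,y1 in((.6,.612,-.01,.015),(.56,.6,.018,.03),(.56,.6,-.03,-.018),(.548,.562,-.02,.02)):
    m=(P[...,0]>x0)&(P[...,0]<x1)&(P[...,1]>y0)&(P[...,1]<y1)&(P[...,2]>.14)&(P[...,2]<.162); print(m.sum(),np.median(P[...,2][m]) if m.any() else 0)
print("plate",arc(P,B,.135,.155,.0349,far,c0),"collar",mid(P,B,.155,.166),"knob",mid(P,(.565,.6,-.015,.02),.18,.195))
print(go(.5815,.0015,.150))
```

```text
956 0.14708622555537693
1219 0.1470780043555642
1149 0.14712769390930577
629 0.14719310565361415
plate (array([0.5816, 0.0015]), 24, np.float64(0.00014)) collar (1553, array([0.5824, 0.0017]), array([0.0295, 0.0304, 0.011 ]), 'circ', array([581.9,   1.8]), 15.6) knob (1013, array([0.5778, 0.0068]), array([0.0254, 0.0264, 0.0135]), 'circ', array([576.5,   7.9]), 16.6)
(array([-0.0035,  0.0009,  0.0891]), array([0.5821, 0.0019, 0.1678]), array([180.  ,   0.  ,  18.21]), 17.0, array([-0.5, -0. ,  0.8]), 0.04716715602266561, 0.0)
```

View pics/w9.png

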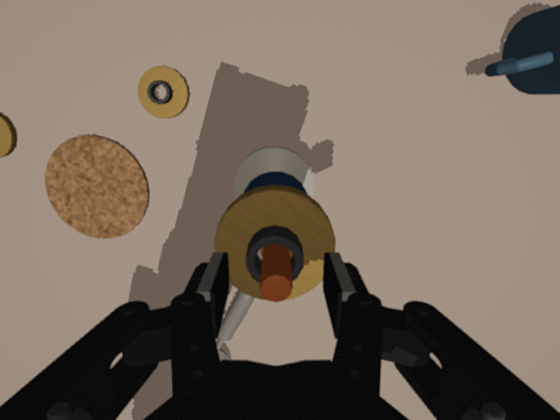

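The lids sit level (plate 0.1471 m all round) and concentric with the caddy, fingers clear. Now I'll take the collar, which is at (275,250) between the pads.

Call:
{"fn": "drive_tool", "kwargs": {"gripper": [-0.1, -0.1, -0.1, -0.1, -0.1, -0.1, -0.1, -0.1], "slide": [[0, 0, 0.015], [0, 0, 0.03], [0, 0, 0.045], [0, 0, 0.06], [0, 0, 0.072], [0, 0, 0.08], [0, 0, 0.085], [0, 0, 0.085]], "spin": [0, 0, 0, 0, 0, 0, 0, 0]}}

```text
t: 17.8
ee_pos: [0.5821, 0.0019, 0.1507]
orientation: [-180.0, 0.0, 18.2]
contact_force: [-1.1, 0.1, 0.1]
gripper_width: 0.0468
grasp_force: 0.0
```

Call:
{"fn": "drive_tool", "kwargs": {"gripper": [0, 0.1, 0.2, 0.3, 0.5, 1, 1, 1], "slide": [[0, 0, 0], [0, 0, 0], [0, 0, 0], [0, 0, 0], [0, 0, 0], [0, 0, 0], [0, 0, 0], [0, 0, 0]], "spin": [0, 0, 0, 0, 0, 0, 0, 0]}}

```text
t: 18.6
ee_pos: [0.5824, 0.0021, 0.1513]
orientation: [-180.0, -0.0, 18.2]
contact_force: [-0.3, 0.8, 5.7]
gripper_width: 0.028
grasp_force: 59.3
```

Run:
```python
from h import *
P=cloud(eyes.read_camera("wrist"))
print(mid(P,(.53,.64,-.05,.06),.143,.152), go(.5815,.0015,.15))
```

```text
(6118, array([0.5822, 0.0014]), array([0.0697, 0.0692, 0.009 ]), 'circ', array([582.2,   1.1]), 35.0) (array([-0.0049,  0.0012,  0.0064]), array([0.5824, 0.002 , 0.1513]), array([-1.800e+02, -4.000e-02,  1.821e+01]), 18.65, array([-1. ,  0.7,  5.2]), 0.027952601418888355, 59.29189570248127)
```

Call:
{"fn": "drive_tool", "kwargs": {"gripper": [1, 1, 1, 1, 1, 1, 1, 1], "slide": [[0, 0, -0.01], [0, 0, -0.025], [0, 0, -0.045], [0, 0, -0.07], [0, 0, -0.1], [0, 0, -0.13], [0, 0, -0.16], [0, 0, -0.16]], "spin": [0, 0, 0, 0, 0, 0, 0, 0]}}

```text
t: 19.45
ee_pos: [0.5829, 0.0019, 0.184]
orientation: [180.0, -0.1, 18.2]
contact_force: [0.8, -0.1, -0.7]
gripper_width: 0.0279
grasp_force: 59.1
```

Call:
{"fn": "drive_tool", "kwargs": {"gripper": [1, 1, 1, 1, 1, 1, 1, 1], "slide": [[0, 0, -0.03], [0, 0, -0.06], [0, 0, -0.1], [0, 0, -0.14], [0, 0, -0.18], [0, 0, -0.2], [0, 0, -0.215], [0, 0, -0.215]], "spin": [0, 0, 0, 0, 0, 0, 0, 0]}}

```text
t: 20.25
ee_pos: [0.5823, 0.0019, 0.2262]
orientation: [180.0, -0.0, 18.2]
contact_force: [0.5, 0.2, -1.1]
gripper_width: 0.0279
grasp_force: 59.2
```

Run:
```python
from h import *
d=eyes.read_camera("scene");P=cloud(d); B=(.53,.64,-.05,.06)
for lo in np.arange(.132,.25,.008): print(round(lo,3),mid(P,B,lo,lo+.008))
f=cv2.resize(d["img"][120:250,200:330],(520,520),interpolation=cv2.INTER_CUBIC); save("s10.png",np.clip(f*1.4,0,255).astype(np.uint8))
print(go(.5815,.0015,.2))
```

```text
0.132 (62, array([0.5835, 0.0007]), array([0.0559, 0.0631, 0.0077]), 'circ', array([582.3,   1. ]), 32.0)
0.14 (215, array([0.5834, 0.0035]), array([0.0589, 0.0588, 0.0067]), 'circ', array([582.8,   3.9]), 30.2)
0.148 (22, array([0.5851, 0.0059]), array([0.0145, 0.0164, 0.0065]), 'circ', array([586.5,   5.6]), 8.7)
0.156 (17, array([0.5838, 0.0078]), array([0.0123, 0.0132, 0.0067]), 'circ', array([584.8,   7.2]), 7.2)
0.164 (14, array([0.5847, 0.0068]), array([0.0116, 0.0089, 0.0062]), 'circ', array([584.4,   6.4]), 6.2)
0.172 (16, array([0.5826, 0.0065]), array([0.0124, 0.0094, 0.0077]), 'circ', array([583.,   5.]), 6.6)
0.18 (8, array([0.5867, 0.0071]), array([0.0094, 0.0063, 0.003 ]), 'circ', array([586.4,   8. ]), 5.0)
0.188 None
0.196 None
0.204 (44, array([0.5874, 0.0157]), array([0.0598, 0.0427, 0.0065]), 'circ', array([587. ,  10.4]), 33.7)
0.212 (167, array([0.5825, 0.0038]), array([0.0698, 0.0704, 0.008 ]), 'circ', array([582.1,   3.2]), 36.1)
0.22 (147, array([0.5836, 0.0059]), array([0.0692, 0.0648, 0.0076]), 'circ', array([583.1,   6.1]), 35.7)
0.228 (72, array([0.5857, 0.0036]), array([0.0275, 0.0517, 0.0077]), 'circ', array([587.3,   3.6]), 27.5)
0.236 (64, array([0.5833, 0.0068]), array([0.0313, 0.0547, 0.0078]), 'circ', array([587.5,   6.2]), 28.4)
0.244 (52, array([0.5826, 0.0049]), array([0.0323, 0.0542, 0.0076]), 'circ', array([585.6,   4.1]), 28.3)
(array([-0.0032,  0.0007,  0.1291]), array([0.5821, 0.0018, 0.2258]), array([180. ,   0. ,  18.2]), 20.3, array([-0.9, -0.4, -0.9]), 0.02821267097661304, 59.19037342071533)
```

View pics/s10.png

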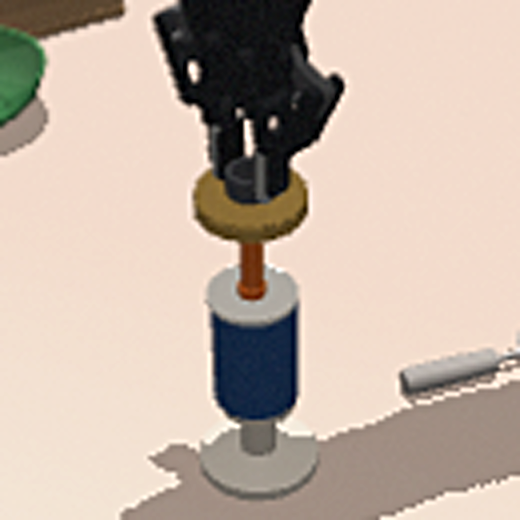

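The inner lid is seated flush: flange at (253,295), knob at (251,265). The brass lid is held level at (250,205), its lower edge about 18 mm above the knob top. I'll let it settle, then hand in.

Call:
{"fn": "drive_tool", "kwargs": {"gripper": [1, 1, 1, 1], "slide": [[0, 0, 0], [0, 0, 0], [0, 0, 0], [0, 0, 0]], "spin": [0, 0, 0, 0]}}

```text
t: 20.7
ee_pos: [0.582, 0.0019, 0.2257]
orientation: [-180.0, 0.0, 18.2]
contact_force: [0.8, -0.2, -0.7]
gripper_width: 0.0276
grasp_force: 59.2
```

```bash
python3 -c "
from rig import workorder
print(workorder.finish_job())"
```

```text
the job is handed in; nothing more can be done
None
```

I handed the job in at about 21 s, and no verdict came back: the caddy stands on the pedestal with the inner lid seated flush, and the arm holds the outer lid level about 18 mm above the knob.

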